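# Clamp a boss in the bench spot welder and hold it

### The job

Gently stand the flanged steel boss, flange down as it is now, in the centre of the spot welder's sprung round pan and let go of it. Then flip the safety catch well clear of the hand lever, and only then pull the lever fully home towards the front so that the electrode arm comes down and clamps the boss; finish while still holding the lever there with the gripper (the job ends holding it, do not let it spring back). Do not force the lever against the catch, and leave the other things on the bench undisturbed.

Things in the scene. Friction and masses are not known exactly. Their poses are not given: they have to be found in the camera images.
- boss_mid (a point): The workpiece: bare steel turned boss, 50 mm high: a round flange 60 mm across, 8 mm thick at the bottom, then a plain round hub 34 mm across to the top. 0.24 to 0.39 kg. Point on its axis half-way up (25 mm above its underside), z up. Stands on the bench in one of three spots (two left of the welder, one right); a tube stub and a conical plug stand in the others.
- welder: Hand-lever bench spot welder, fixed to the bench, yaw within 0.25 rad. Origin on the bench surface; x to the machine's rear (away from the robot at yaw 0), y to its left, z up. In its frame (mm): base plate x -80..250, y -205..155, 20 high; pan at (0, 90); grey transformer box x 127..243, y 15..165, 90 high; catch post x 46..66, y -190..-160, 130 high.
- pan_top (a point): Centre of the top face of the sprung round steel pan: flat, 90 mm across, 8 mm thick, 75 mm above the bench when empty; moves with the pan. Free space for fingers all round it.
- pan (a joint): How far the pan has sunk (m): 0 empty, stop at 0.016. Spring about 0.8 N/mm: the boss alone sinks it 2 to 5 mm, the clamped boss about 9 mm. It must not be slammed down near its stop (beyond 14.5 mm).
- catch (a joint): Safety catch angle (rad): 0 to 0.2 at the start, its bar across the front of the lever shaft, blocking it; grows as the bar swings up, to 1.5 at its stop; clear above 0.95. Stays where left (about 0.8 N at the ball). Pivot along the welder's x at (34, -175, 115) mm in the welder frame; bar 105 mm long, 10 x 12 mm, pointing to the welder's +y at 0, upright at 1.5.
- catch_ball (a point): Centre of the catch's black thumb ball, 24 mm across, on a 10 mm thick stem, 75 mm straight above the catch pivot at catch angle 0. Push it to the welder's -y (away from the lever), following it down round the pivot, to flip the catch. Frame turns with the catch.
- lever (a joint): Lever angle (rad): 0 at rest, leaning 0.45 rad to the rear; grows as pulled to the front (welder -x), to 1.1 at its stop, leaning 0.65 rad to the front. Home above 1.03. Springs back if let go: 2 N at the grip at first, about 10 N at the end. Pulling swings the electrode arm down; its sprung electrode meets the boss from about 1.01.
- lever_grip (a point): Centre of the lever's cross grip: black bar along the welder's y, 20 mm thick, 66 mm long, on a 14 mm shaft, 150 mm from the lever pivot, which is at (20, -100, 50) mm in the welder frame, axis along y. 185 mm above the bench at rest, 169 when pulled. Moves and turns with the lever. Can be hooked from behind with shut fingers or pinched from above.
- electrode_tip (a point): Lower end of the copper upper electrode, 16 mm across, on the electrode arm, hinged at (190, 90, 112) mm in the welder frame. At rest the arm stands nearly upright, all of it at welder x above 100 mm, up to 320 mm high; with the lever pulled the tip comes down over the pan's centre and, being sprung, presses the boss with about 4 N.
- pipe_stub: Bystander: plain bare-steel tube stub, 48 mm across, 38 mm bore, 55 mm high, upright; origin at the centre of its underside. Must not be moved more than 30 mm.
- cone_plug: Bystander: bare-steel conical plug, 54 mm across at the foot, tapering to 20 mm, 48 mm high; origin at the centre of its underside. Must not be moved more than 30 mm.
- offcut_a: Bystander: wood offcut 35 x 120 x 28 mm lying flat left of the turned parts; origin at the centre of its underside. Must not be moved more than 30 mm.
- offcut_b: Bystander: wood offcut 90 x 40 x 18 mm lying flat; origin at the centre of its underside. Must not be moved more than 30 mm.
- magnet: Bystander: flat grey holding magnet, 75 x 75 x 20 mm; origin at the centre of its underside. Must not be moved more than 30 mm.
- wire_brush: Bystander: hand brush lying on the table, 200 mm long, wooden handle; origin under its middle. Must not be moved more than 30 mm.
- spray: Bystander: standing aluminium spray can, 52 mm across, 170 mm high; origin at the centre of its underside. Must not be moved more than 30 mm.
There are look-alikes about, which are no part of the job. What is shaped like the part that bears boss_mid but blue or purple is not meant.

How it is judged:
By the outcome, as a careful person would: the job done as asked, in the order asked, and still so for the second after the job is handed in, while the arm keeps its last pose, push and grip.
It also fails if it takes over 72 s, if anything falls off the work surface, if the arm or the gripper's body presses on something with over 40 N, if the wrist force passes 120 N, or if a joint passes its speed limit or range.

### The arm

A 7-joint arm with a two-finger parallel gripper is mounted at the origin on the work surface. World frame = base frame: x ahead of the robot, y to its left, z up, the work surface at z = 0. Lengths are in m, angles in rad, forces in N, time in s.
With the tool pointing down it reaches from about 0.4 to 0.9 m from the base axis. Payload 5.5 kg.
Tool frame: the origin (TCP) lies at the very end of the fingers, on their centre line; the grasp point (between the pads) lies 19 mm behind it; z points along the fingers, y is the line along which they close (so a half turn about z gives the same grasp; the last joint's range is limited). The gripper opens to 85 mm and grips with 20 to 120 N. Pads are 22 mm wide; open, the fingers measure 114 mm over their backs; the gripper's body (76 mm by 85 mm) begins 54 mm behind the grasp point. The pads swing forward as they close: fully open they stand 13 mm farther back than shut.
Start: joints at [-1.006, 0.501, -0.427, 1.55, 0.221, 1.138, -0.21], TCP at [0.193, 0.621, 0.231] pointing down, gripper open.
Joint ranges: [-2.88, 2.88], [-0.31, 2.03], [-1.54, 1.56], [0.2, 2.42], [-1.41, 4.55], [0.19, 2.02], [-2.57, 2.57]. Speed limits (rad/s): [2.57, 2.57, 3.14, 3.14, 3.14, 3.14, 3.14].

### API

Orientations are given as [roll, pitch, yaw] about the fixed x, y, z axes, in that order (R = Rz(yaw) Ry(pitch) Rx(roll)).
In Python, from station import telemetry, imaging, workorder gives the robot as it stands.
- The arm moves only by the tool servo_tool, never from a script. Its arguments are lists of equal length, an entry for each row: "travel": the shift along the tool's x, y, z in m, a list of three; "rotation": the turn, a rotation vector about the tool's x, y, z in degrees, a list of three; "fingers": the closure, from -1 (fully open) to 1 (shut), so that 0 is half open. In form: {"travel": [[dx, dy, dz], ...], "rotation": [[rx, ry, rz], ...], "fingers": [fingers, ...]}. A call has 1 to 8 rows; each row shifts and turns the commanded pose from where the row before left it, along the tool's axes as they then stand; what a row does not reach is not made up. A row lasts 1/12 s, in which the tool goes at most 41.7 mm and 7.16 degrees, less where a joint would pass 70% of its speed; a pose out of reach is approached as far as the arm can. A call with a gripper value outside its range is refused whole. The fingers move at their own pace and stop on an object; the grip force is fixed at half the most. Time passes only in rows, so rows that do not move let the fingers close. It gives the time, the measured TCP pose, the force, the opening and the grip force at its end, in the units of the state.
- telemetry.get_state(): the state, without advancing time (a new reading comes with each control period).
- imaging.capture(name): name is "scene" or "top" or "wrist"; returns a dict with "color" (384x512x3 uint8, red, green, blue), "vfov" (degrees; the focal length in pixels is half the picture's height over the tangent of half this angle, whatever the lens; pixels are square), "cx", "cy" (the principal point, pixels), "rvec" (rotation vector, rad) and "tvec" (3), from world to camera coordinates, as OpenCV has them; the wrist camera has in their place "hand_eye" (4x4, takes a point from camera to tool coordinates, whose origin is the TCP and whose axes are the flange's). Camera axes: x right, y down, z forward; pixel columns grow to the right and rows downward; lengths in m; the calibration is good to about 2 mm. A picture is of the moment at which its call begins: read the wrist's pose just before it. There is no depth.
- workorder.job_done(): hands the job in; it is judged then, once.
The state is a dict: "time_s": time; "q": joint angles; "qd": joint speeds; "joint_efforts": joint torques, N m; "tool_pos": TCP position; "eef_rot": TCP orientation; "force": force on the tool from outside, world axes, zero at the start; "wrist_torque": the same for the moment, N m; "gripper_width": finger opening in m; "grip_force": force on a finger pad.
Only numpy, scipy, OpenCV 4.12 (cv2) and the standard library are available. Lean on these libraries where they do the work, as an engineer would, in place of code of your own. Each camera call takes 0.05 s, during which the arm holds its last target. There are 200 camera calls.

## Working session

There is one attempt and no reset: what is moved stays moved. The work goes in short steps, Python scripts to look and compute and a tool call to move; the robot and the scene stay as the last step left them, time stands still between calls to the robot, and variables do not carry over. Pictures are saved under pics/ and viewed, at most 12 in all, crops included, and the job is handed in when it is done.

Besides the shell and the picture viewer there is one more tool, called after "Call:" as name(argument=value, ...), one argument or row to a line, values as JSON. servo_tool: Moves the arm, as the interface text tells. Its arguments: {"type":"object","properties":{"travel":{"type":"array"},"rotation":{"type":"array"},"fingers":{"type":"array"}},"required":["travel","rotation","fingers"]}

```bash
mkdir -p pics; ls; cat > h.py <<'E'
import numpy as np, cv2
from station import telemetry, imaging, workorder
from scipy.spatial.transform import Rotation as Ro
def cam(name):
    s=telemetry.get_state(); c=imaging.capture(name); im=c["color"]; f=im.shape[0]/2/np.tan(np.radians(c["vfov"])/2)
    K=np.array([[f,0,c["cx"]],[0,f,c["cy"]],[0,0,1]])
    if "rvec" in c:
        R=cv2.Rodrigues(np.array(c["rvec"],float))[0]; t=np.array(c["tvec"],float).ravel()
    else:
        T=np.eye(4); T[:3,:3]=Ro.from_euler('xyz',s["eef_rot"]).as_matrix(); T[:3,3]=s["tool_pos"]
        M=np.linalg.inv(T@np.array(c["hand_eye"])); R,t=M[:3,:3],M[:3,3]
    return im,K,R,t
def ray(u,v,K,R,t):
    d=R.T@np.linalg.inv(K)@[u,v,1]; return -R.T@t,d/np.linalg.norm(d)
def onz(u,v,z,K,R,t):
    o,d=ray(u,v,K,R,t); return o+d*(z-o[2])/d[2]
def proj(p,K,R,t):
    q=K@(R@np.array(p)+t); return q[:2]/q[2]
def tri(rs):
    A=sum(np.eye(3)-np.outer(d,d) for o,d in rs); b=sum((np.eye(3)-np.outer(d,d))@o for o,d in rs); return np.linalg.solve(A,b)
def save(n,im,sc=1): cv2.imwrite(f"pics/{n}.png",cv2.resize(im,None,fx=sc,fy=sc,interpolation=cv2.INTER_CUBIC)[:,:,::-1])
E
python3 - <<'E'
from h import *
ims=[]
for n in ["scene","top"]:
    im,K,R,t=cam(n); np.savez(f"{n}.npz",im=im,K=K,R=R,t=t); save(n,im,1.5); print(n,K[0,0],-R.T@t)
s=telemetry.get_state(); print(s["tool_pos"],s["eef_rot"],s["time_s"])
E
```

```text
pics
scene 471.6333427681835 [1.46974813 0.64163687 1.07472508]
top 461.4076405713415 [ 2.62322037e-01 -9.42938037e-06  1.55149281e+00]
[0.19305351 0.62000361 0.230367  ] [-3.13980673e+00 -5.68080338e-05  2.83982248e+00] 0.1
```

View pics/scene.png

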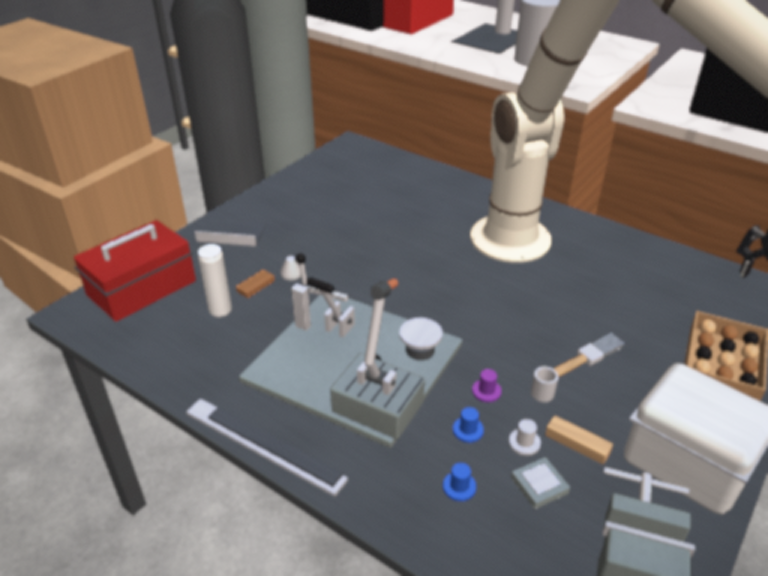

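View pics/top.png

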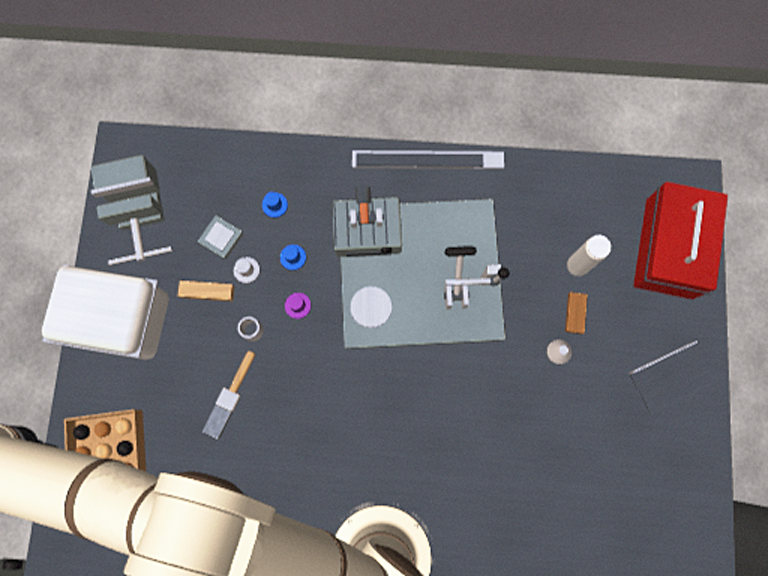

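The scene view (1.5x pixels) shows the grey flanged boss at scene (526,437), top (246,270). Things that could be mistaken for it:
- blue flanged bosses at top (274,204) and (292,257)
- a purple one at top (297,305)
- the tube stub at top (249,327)
- the cone at top (559,351)

By its description I choose the grey one at top (246,270). The pan is at top (371,307), the lever grip at (460,250) and the catch ball at (503,272).

```bash
python3 - <<'E'
from h import *
T=dict(np.load("top.npz"));S=dict(np.load("scene.npz"))
g=lambda D:(D["K"],D["R"],D["t"])
im=T["im"]; 
a=cv2.resize(im[150:220,130:200],None,fx=6,fy=6,interpolation=cv2.INTER_CUBIC)
b=cv2.resize(S["im"][265:325,320:380],(420,420),interpolation=cv2.INTER_CUBIC)
save("crop",np.hstack([a[:420],b]))
hsv=cv2.cvtColor(im,cv2.COLOR_RGB2HSV)
# boss blob
def blob(mask,x0,y0,x1,y1):
    m=np.zeros_like(mask); m[y0:y1,x0:x1]=mask[y0:y1,x0:x1]
    n,l,st,c=cv2.connectedComponentsWithStats(m); i=1+np.argmax(st[1:,4]); return (l==i).astype(np.uint8),st[i],c[i]
br=((hsv[:,:,2]>125)&(hsv[:,:,1]<50)).astype(np.uint8)
m,st,c=blob(br,150,165,178,195); print("boss",st,c,onz(*c,0.008,*g(T)),onz(*c,0.05,*g(T)))
m,st,c=blob(((hsv[:,:,2]>165)).astype(np.uint8),225,183,270,225); print("pan",st,c,onz(*c,0.075,*g(T)))
for nm,pts in dict(bp=[(341.5,206),(493,199),(505,338),(345,347)]).items():
    for p in pts: print(nm,p,onz(p[0]/1.5,p[1]/1.5,0.02,*g(T)))
# dark blobs
dk=(hsv[:,:,2]<45).astype(np.uint8)
m,st,c=blob(dk,285,155,325,178); print("grip",st,c)
m2,st2,c2=blob(dk,328,172,345,190); print("ball",st2,c2)
h2=cv2.cvtColor(S["im"],cv2.COLOR_RGB2HSV); d2=(h2[:,:,2]<45).astype(np.uint8)
m3,st3,c3=blob(d2,203,180,225,197);print("gripS",st3,c3)
m4,st4,c4=blob(d2,192,165,206,180);print("ballS",st4,c4)
print("grip",tri([ray(*c,*g(T)),ray(*c3,*g(S))]),"ball",tri([ray(*c2,*g(T)),ray(*c4,*g(S))]))
E
```

```text
boss [155 171  18  18 222] [163.54504505 179.38738739] [0.60294299 0.34993864 0.008     ] [0.59367434 0.3404162  0.05      ]
pan [233 189  37  36 865] [250.28323699 206.54913295] [0.5168133  0.04406178 0.075     ]
bp (341.5, 206) [0.76449525 0.1412875  0.02      ]
bp (493, 199) [ 0.80496803 -0.20846805  0.02      ]
bp (505, 338) [ 0.48200539 -0.24658287  0.02      ]
bp (345, 347) [0.43831602 0.10719329 0.02      ]
grip [297 165  20   6  67] [306.79104478 166.92537313]
ball [332 178   8   8  34] [335.41176471 181.70588235]
gripS [206 186  16   8  56] [212.94642857 189.76785714]
ballS [198 171   5   4  13] [200.         172.23076923]
grip [ 0.6316299  -0.12290074  0.18628923] ball [ 0.59011483 -0.21098027  0.18986091]
```

View pics/crop.png

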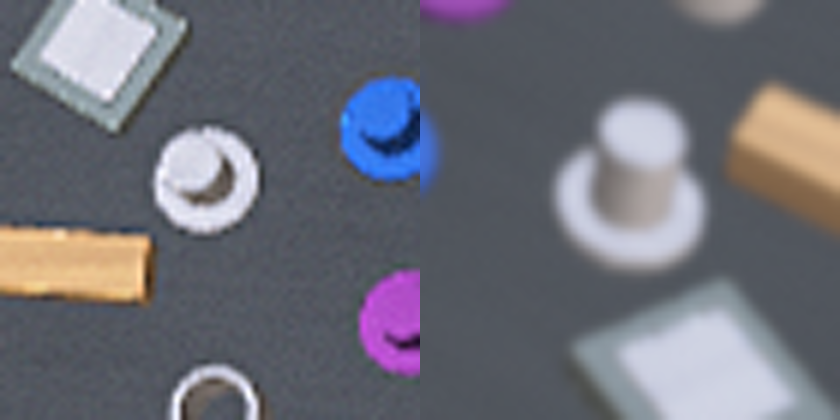

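The crop confirms it: a grey boss with a round flange, magnet and offcut to its left, blue and purple decoys to its right. Boss is at about (0.602, 0.349), welder yaw about 0.115.

Call:
servo_tool(
  travel=[
    [0, 0, 0],
    [0, 0, 0],
    [0, 0, 0],
    [-0.01, -0.039, 0],
    [-0.01, -0.039, 0],
    [-0.01, -0.039, 0],
    [-0.01, -0.039, 0],
    [-0.01, -0.039, 0],
  ],
  rotation=[
    [0, 0, -5.8],
    [0, 0, -5.8],
    [0, 0, -5.7],
    [0, 0, 0],
    [0, 0, 0],
    [0, 0, 0],
    [0, 0, 0],
    [0, 0, 0],
  ],
  fingers=[-0.5, -0.5, -0.5, -0.5, -0.5, -0.5, -0.5, -0.5],
)

```text
time_s: 0.77
tool_pos: [0.2432, 0.4234, 0.2306]
eef_rot: [-3.141, -0.001, -3.141]
force: [0.7, -0.2, 0.5]
gripper_width: 0.0639
grip_force: 0.0
```

Call:
servo_tool(
  travel=[
    [-0.038, -0.01, 0],
    [-0.038, -0.01, 0],
    [-0.038, -0.01, 0],
    [-0.038, -0.01, 0],
    [-0.038, -0.01, 0],
    [-0.038, -0.01, 0],
    [-0.038, -0.005, 0],
    [-0.038, -0.005, 0],
  ],
  rotation=[
    [0, 0, 0],
    [0, 0, 0],
    [0, 0, 0],
    [0, 0, 0],
    [0, 0, 0],
    [0, 0, 0],
    [0, 0, 0],
    [0, 0, 0],
  ],
  fingers=[-0.5, -0.5, -0.5, -0.5, -0.5, -0.5, -0.5, -0.5],
)

```text
time_s: 1.43
tool_pos: [0.549, 0.3543, 0.2308]
eef_rot: [-3.141, -0.001, 3.141]
force: [0.1, 0.5, -0.4]
gripper_width: 0.0642
grip_force: 0.0
```

```bash
python3 - <<'E'
from h import *
im,K,R,t=cam("wrist"); np.savez("w1.npz",im=im,K=K,R=R,t=t); save("w1",im,1.5)
print(-R.T@t, R[2], proj([0.602,0.349,0.05],K,R,t), proj([0.602,0.349,0.008],K,R,t))
E
```

```text
[0.47542513 0.35401414 0.37302629] [ 0.28637638 -0.00156296 -0.95811593] [249.70878814 215.76890127] [250.14338081 204.41353601]
```

View pics/w1.png

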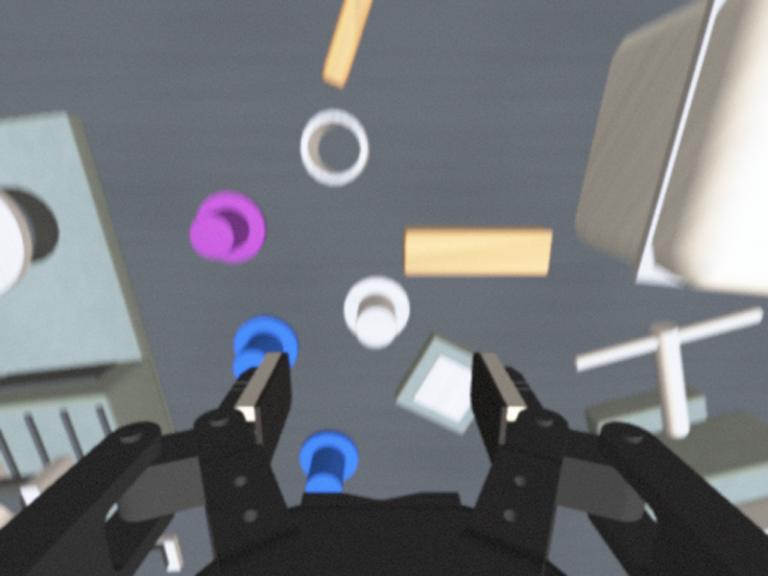

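The wrist view shows the steel boss hub top at (376,326) and the flange at (377,309), in 1.5x pixels. That is within 1-2 px of the prediction.

```bash
python3 - <<'E'
from h import *
D=np.load("w1.npz");k=(D["K"],D["R"],D["t"]);im=D["im"]
h=cv2.cvtColor(im,cv2.COLOR_RGB2HSV); m=((h[:,:,2]>165)&(h[:,:,1]<45)).astype(np.uint8); m[:, :225]=0;m[:,276:]=0;m[:182]=0;m[235:]=0
ys,xs=np.nonzero(m);print(xs.min(),xs.max(),ys.min(),ys.max())
print(onz(250.7,206,.008,*k),onz(250.7,217.3,.05,*k),onz((xs.min()+xs.max())/2,206,.008,*k))
s=telemetry.get_state();print(s["tool_pos"])
E
```

```text
229 272 184 232
[0.604275   0.34974719 0.008     ] [0.60399034 0.35019655 0.05      ] [0.60427512 0.34947592 0.008     ]
[0.55764266 0.35030672 0.22997035]
```

Call:
servo_tool(
  travel=[
    [-0.023, 0, 0.01],
    [-0.023, 0, 0.035],
    [0, 0, 0.035],
    [0, 0, 0.035],
    [0, 0, 0.025],
    [0, 0, 0.0],
    [0, 0, 0],
    [0, 0, 0],
  ],
  rotation=[
    [0, 0, 0],
    [0, 0, 0],
    [0, 0, 0],
    [0, 0, 0],
    [0, 0, 0],
    [0, 0, 0],
    [0, 0, 0],
    [0, 0, 0],
  ],
  fingers=[-0.5, -0.5, -0.5, -0.5, -0.5, -0.5, -0.5, -0.5],
)

```text
time_s: 2.15
tool_pos: [0.5938, 0.3566, 0.0931]
eef_rot: [3.14, 0.002, -3.141]
force: [0.7, 0.2, 0.8]
gripper_width: 0.0639
grip_force: 0.0
```

```bash
python3 - <<'E'
from h import *
for i in range(3):
    s=telemetry.get_state();print(s["time_s"],s["tool_pos"],s["qd"][:3])
    k=cam("wrist")[1:]; print(proj([.604,.3497,.05],*k))
E
```

```text
2.15 [0.59382349 0.35659664 0.09312102] [-0.00113707 -0.02899599 -0.00421949]
[244.32338232 230.28674538]
2.2 [0.59441326 0.35694411 0.09405752] [-6.42459740e-05 -1.36569327e-02 -1.48650318e-03]
[243.81386771 228.88025734]
2.25 [0.59460399 0.3569902  0.0944107 ] [ 0.0012848  -0.00278748  0.00282602]
[243.74581454 228.39286951]
```

```bash
python3 - <<'E'
from h import *
im,K,R,t=cam("wrist");k=(K,R,t)
h=cv2.cvtColor(im,cv2.COLOR_RGB2HSV)
print(proj([.604,.3497,.05],*k),telemetry.get_state()["tool_pos"])
g=cv2.GaussianBlur(im,(3,3),0); save("w2",im[100:340,130:380],3)
E
```

```text
[243.86154701 228.42029658] [0.59440786 0.35663074 0.09410158]
```

View pics/w2.png

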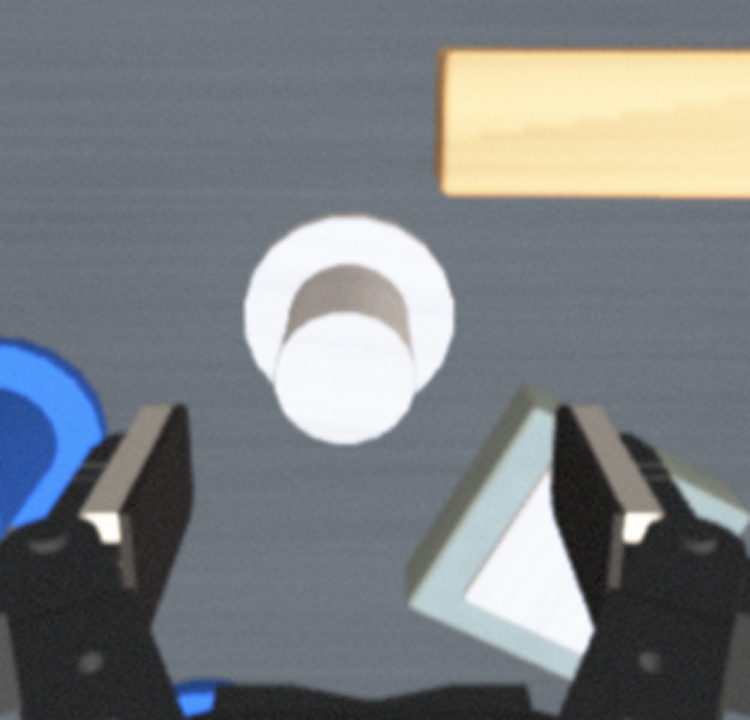

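The boss hub is centred at crop (345,378), about 8 mm to the right of tool centre and 10 mm ahead. Both fingers clear the magnet and the blue boss.

Call:
servo_tool(
  travel=[
    [-0.01, -0.008, 0],
    [0, 0, 0],
    [0, 0, 0.025],
    [0, 0, 0.025],
    [0, 0, 0.02],
    [0, 0, 0.01],
    [0, 0, 0.0],
    [0, 0, 0],
  ],
  rotation=[
    [0, 0, 0],
    [0, 0, 0],
    [0, 0, 0],
    [0, 0, 0],
    [0, 0, 0],
    [0, 0, 0],
    [0, 0, 0],
    [0, 0, 0],
  ],
  fingers=[-0.5, -0.5, -0.5, -0.5, -0.5, -0.5, -0.5, -0.5],
)

```text
time_s: 3.02
tool_pos: [0.6033, 0.3474, 0.0115]
eef_rot: [-3.141, -0.0, 3.141]
force: [0.7, -0.2, 0.2]
gripper_width: 0.0641
grip_force: 0.0
```

Call:
servo_tool(
  travel=[
    [0, 0, 0],
    [0, 0, 0],
    [0, 0, 0],
    [0, 0, 0],
    [0, 0, 0],
    [0, 0, 0],
    [0, 0, 0],
    [0, 0, 0],
  ],
  rotation=[
    [0, 0, 0],
    [0, 0, 0],
    [0, 0, 0],
    [0, 0, 0],
    [0, 0, 0],
    [0, 0, 0],
    [0, 0, 0],
    [0, 0, 0],
  ],
  fingers=[-0.5, -0.5, 0.3, 0.5, 1, 1, 1, 1],
)

```text
time_s: 3.68
tool_pos: [0.6039, 0.3488, 0.0129]
eef_rot: [3.14, 0.002, -3.141]
force: [-0.7, 0.6, 5.3]
gripper_width: 0.0326
grip_force: 60.3
```

Call:
servo_tool(
  travel=[
    [0, 0, -0.015],
    [0, 0, -0.03],
    [0, 0, -0.04],
    [0, 0, -0.04],
    [0.02, -0.02, -0.02],
    [0.03, -0.028, 0],
    [0.03, -0.028, 0],
    [0, -0.02, 0],
  ],
  rotation=[
    [0, 0, 0],
    [0, 0, 0],
    [0, 0, 0],
    [0, 0, 0],
    [0, 0, 0],
    [0, 0, 0],
    [0, 0, 0],
    [0, 0, 0],
  ],
  fingers=[1, 1, 1, 1, 1, 1, 1, 1],
)

```text
time_s: 4.35
tool_pos: [0.5146, 0.2487, 0.1555]
eef_rot: [-3.137, -0.008, -3.138]
force: [-1.7, -0.2, -4.4]
gripper_width: 0.0328
grip_force: 60.2
```

Call:
servo_tool(
  travel=[
    [0, -0.035, 0],
    [0, -0.035, 0],
    [0, -0.03, 0],
    [0, -0.02, 0],
    [0, -0.01, 0],
    [0, 0, 0],
    [0, 0, 0],
    [0, 0, 0],
  ],
  rotation=[
    [0, 0, 0],
    [0, 0, 0],
    [0, 0, 0],
    [0, 0, 0],
    [0, 0, 0],
    [0, 0, 0],
    [0, 0, 0],
    [0, 0, 0],
  ],
  fingers=[1, 1, 1, 1, 1, 1, 1, 1],
)

```text
time_s: 5.02
tool_pos: [0.523, 0.124, 0.1567]
eef_rot: [3.14, 0.0, -3.139]
force: [-0.8, -0.2, -2.7]
gripper_width: 0.0322
grip_force: 60.2
```

```bash
python3 - <<'E'
from h import *
T=np.load("top.npz")
for n,c in (("top0",(T["im"],T["K"],T["R"],T["t"])),("wrist",cam("wrist")),("scene",cam("scene"))):
    im,k=c[0],c[1:]
    u,v=proj([.5247,.054,.075],*k); m=45 if n=="wrist" else 22
    print(n,u,v)
    np.savez("p_"+n+".npz",im=im,K=k[0],R=k[1],t=k[2])
W=np.load("p_wrist.npz")["im"];S=np.load("p_scene.npz")["im"]
a=cv2.resize(W,(800,600))
b=cv2.resize(T["im"][180:230,220:280],(360,300),interpolation=2);c=cv2.resize(S[190:250,250:322],(360,300),interpolation=2)
save("p_w",a);save("p_2",np.hstack([b,c]))
print(telemetry.get_state()["tool_pos"],telemetry.get_state()["gripper_width"],telemetry.get_state()["force"])
E
```

```text
top0 247.40300658410155 203.96135091165996
wrist 169.35069035478313 201.39484990324107
scene 279.64101878443097 220.85581984658458
[0.52290797 0.12404584 0.1565386 ] 0.032599929780166195 [ 1.23495937 -0.64750776 -2.71982653]
```

View pics/p_w.png

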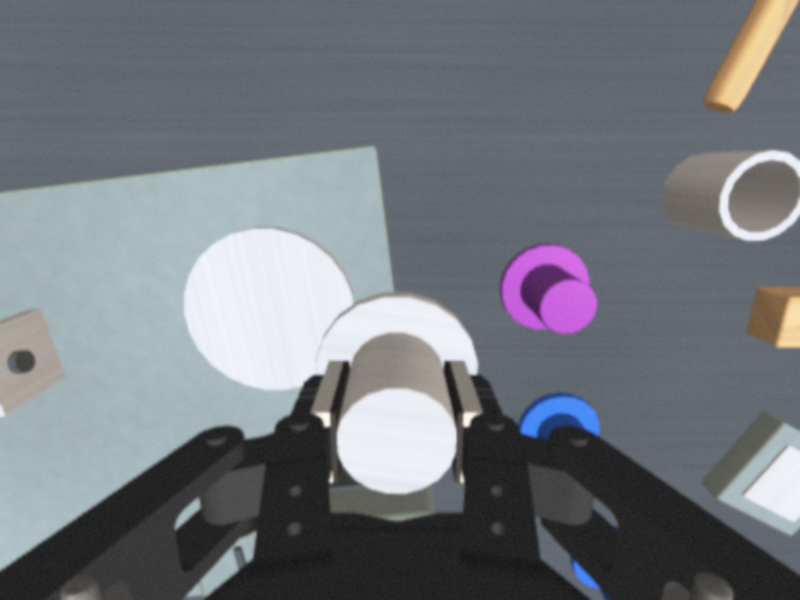

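The wrist view shows the pan at (268,308) of 800x600 and the boss upright in the grip with its flange at (397,~365).

```bash
python3 - <<'E'
from h import *
def fit(n,box,th):
    D=np.load(n);im=D["im"];k=(D["K"],D["R"],D["t"])
    h=cv2.cvtColor(im,cv2.COLOR_RGB2HSV); x0,y0,x1,y1=box
    m=np.zeros(im.shape[:2],np.uint8); m[y0:y1,x0:x1]=(((h[:,:,2]>th)&(h[:,:,1]<25))*255)[y0:y1,x0:x1]
    c=max(cv2.findContours(m,0,1)[0],key=cv2.contourArea)[:,0,:]
    c=np.array([p for p in c if x0<p[0]<x1-1 and y0<p[1]<y1-1])
    P=np.array([onz(*p,.075,*k)[:2] for p in c])
    A=np.c_[2*P,np.ones(len(P))];s=np.linalg.lstsq(A,(P**2).sum(1),rcond=None)[0]
    print(n,len(c),s[:2],np.sqrt(s[2]+s[0]**2+s[1]**2),c.min(0),c.max(0))
for th in (170,190,205,220):
    fit("p_wrist.npz",(105,135,205,255),th)
    fit("p_top0.npz",(230,185,268,222),th)
D=np.load("p_wrist.npz");k=(D["K"],D["R"],D["t"])
z=.1565-.0129+.008
print(onz(317/1.5625,350/1.5625,z,*k),onz(477/1.5625,350/1.5625,z,*k),onz(397/1.5625,293/1.5625,z,*k))
print(onz(397/1.5625,440/1.5625,z+.042,*k))
E
```

```text
p_wrist.npz 227 [0.52294942 0.05675687] 0.045055541612518284 [118 144] [203 249]
p_top0.npz 78 [0.52319613 0.05547218] 0.04265834802484427 [234 191] [260 218]
p_wrist.npz 217 [0.52341743 0.05588751] 0.04439592848268844 [118 145] [203 249]
p_top0.npz 76 [0.52359133 0.05532399] 0.04244584379960571 [234 191] [260 217]
p_wrist.npz 217 [0.52350231 0.05574813] 0.04426514854225851 [118 146] [203 249]
p_top0.npz 75 [0.52383724 0.05550951] 0.04226881491518084 [234 191] [260 217]
p_wrist.npz 216 [0.52357527 0.0554131 ] 0.043962145252517675 [118 147] [203 249]
p_top0.npz 75 [0.52457714 0.05569532] 0.04176549287864158 [234 191] [260 216]
[0.51216342 0.09529007 0.1516    ] [0.51200717 0.1524306  0.1516    ] [0.49093549 0.12377741 0.1516    ]
[0.52066768 0.12376204 0.1936    ]
```

Call:
servo_tool(
  travel=[
    [0, -0.025, 0],
    [-0.001, -0.025, 0],
    [0, -0.0185, 0],
    [0, 0, 0],
    [0, 0, 0.02],
    [0, 0, 0.02],
    [0, 0, 0.013],
    [0, 0, 0.005],
  ],
  rotation=[
    [0, 0, 0],
    [0, 0, 0],
    [0, 0, 0],
    [0, 0, 0],
    [0, 0, 0],
    [0, 0, 0],
    [0, 0, 0],
    [0, 0, 0],
  ],
  fingers=[1, 1, 1, 1, 1, 1, 1, 1],
)

```text
time_s: 5.78
tool_pos: [0.5226, 0.0547, 0.0964]
eef_rot: [3.141, -0.004, -3.139]
force: [-1.1, -0.4, -3.4]
gripper_width: 0.0329
grip_force: 60.3
```

Call:
servo_tool(
  travel=[
    [0, 0, 0.002],
    [0, 0, 0.002],
    [0, 0, 0.002],
    [0, 0, 0.002],
    [0, 0, 0.001],
    [0, 0, 0.001],
    [0, 0, 0],
    [0, 0, 0],
  ],
  rotation=[
    [0, 0, 0],
    [0, 0, 0],
    [0, 0, 0],
    [0, 0, 0],
    [0, 0, 0],
    [0, 0, 0],
    [0, 0, 0],
    [0, 0, 0],
  ],
  fingers=[1, 1, 1, 1, 1, 1, 1, 1],
)

```text
time_s: 6.45
tool_pos: [0.5243, 0.0531, 0.0886]
eef_rot: [3.142, 0.0, -3.142]
force: [-1.1, -0.1, -2.5]
gripper_width: 0.0324
grip_force: 60.3
```

Call:
servo_tool(
  travel=[
    [0, 0.001, 0],
    [0, 0, 0.001],
    [0, 0, 0.001],
    [0, 0, 0.001],
    [0, 0, 0.001],
    [0, 0, 0],
    [0, 0, 0],
    [0, 0, 0],
  ],
  rotation=[
    [0, 0, 0],
    [0, 0, 0],
    [0, 0, 0],
    [0, 0, 0],
    [0, 0, 0],
    [0, 0, 0],
    [0, 0, 0],
    [0, 0, 0],
  ],
  fingers=[1, 1, 1, 1, 1, 1, 1, 1],
)

```text
time_s: 7.12
tool_pos: [0.5244, 0.0544, 0.0846]
eef_rot: [3.141, 0.0, -3.141]
force: [0.5, 0.7, 0.7]
gripper_width: 0.0327
grip_force: 60.6
```

```bash
python3 - <<'E'
from h import *
F=[];P=[]
for i in range(6):
    s=telemetry.get_state();F.append(s["force"]);P.append(s["tool_pos"]);cam("scene")
print(np.mean(F,0),np.std(F,0),np.mean(P,0),np.std(P,0))
E
```

```text
[0.25956619 0.91187617 0.16372928] [0.25188868 0.42915577 0.71138251] [0.52439559 0.05439643 0.08463123] [1.94897930e-05 1.42708565e-05 1.76112696e-05]
```

The boss weight is now carried by the pan (wrist force rose from -3 N to about 0), so I release.

Call:
servo_tool(
  travel=[
    [0, 0, 0],
    [0, 0, 0],
    [0, 0, 0],
    [0, 0, 0],
    [0, 0, 0],
    [0, 0, 0],
    [0, 0, 0],
    [0, 0, 0],
  ],
  rotation=[
    [0, 0, 0],
    [0, 0, 0],
    [0, 0, 0],
    [0, 0, 0],
    [0, 0, 0],
    [0, 0, 0],
    [0, 0, 0],
    [0, 0, 0],
  ],
  fingers=[0.1, 0, -0.2, -0.4, -0.4, -0.4, -0.4, -0.4],
)

```text
time_s: 8.08
tool_pos: [0.5241, 0.0542, 0.0844]
eef_rot: [-3.142, -0.0, -3.141]
force: [-0.7, 0.0, -0.7]
gripper_width: 0.0596
grip_force: 0.0
```

Call:
servo_tool(
  travel=[
    [0, 0, -0.005],
    [0, 0, -0.01],
    [0, 0, -0.02],
    [0, 0, -0.035],
    [0, 0, -0.035],
    [0, 0, -0.035],
    [0, 0, -0.03],
    [0, 0, 0],
  ],
  rotation=[
    [0, 0, 0],
    [0, 0, 0],
    [0, 0, 0],
    [0, 0, 0],
    [0, 0, 0],
    [0, 0, 0],
    [0, 0, 0],
    [0, 0, 0],
  ],
  fingers=[-0.4, -0.4, -0.4, -0.4, -0.4, -0.4, -0.4, -0.4],
)

```text
time_s: 8.75
tool_pos: [0.5282, 0.0551, 0.2624]
eef_rot: [3.141, 0.013, -3.141]
force: [1.1, 0.1, 0.1]
gripper_width: 0.0601
grip_force: 0.0
```

```bash
python3 - <<'E'
from h import *
im,*k=cam("wrist"); a,*_=cam("scene"); np.savez("r_w.npz",im=im,K=k[0],R=k[1],t=k[2])
print(proj([.5235,.0555,.073],*k),telemetry.get_state()["tool_pos"])
u,v=map(int,proj([.5235,.0555,.09],*k)); print(u,v)
c=cv2.resize(im[max(v-80,0):v+80,max(u-60,0):u+60],(450,600),interpolation=2)
b=cv2.resize(a[150:290,150:333],(350,268),interpolation=2); bb=np.zeros((600,350,3),np.uint8); bb[:268]=b
save("rel",np.hstack([c,bb]))
E
```

```text
[254.16186626 165.48508759] [0.5252819  0.05436907 0.25702364]
254 168
```

View pics/rel.png

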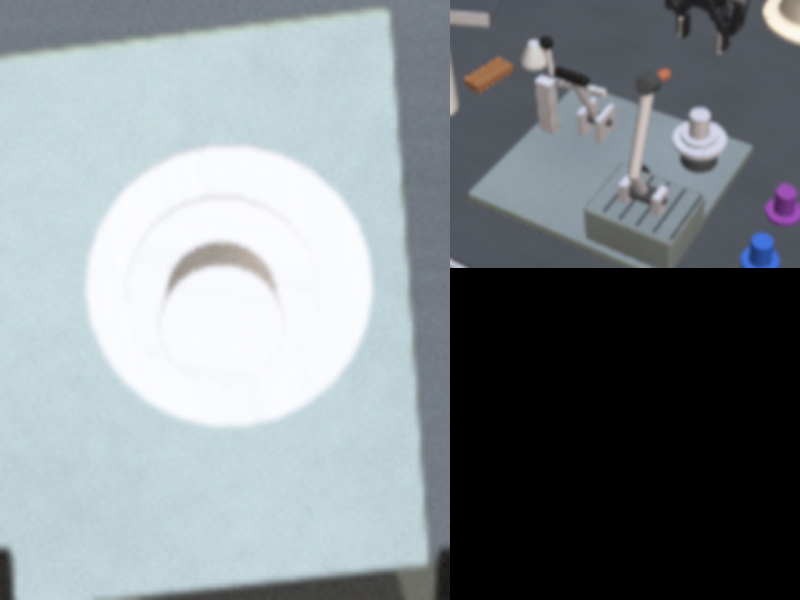

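The boss stands flange-down about 3 mm from the pan's centre: pan at crop (230,286), flange at (222,~283). That is good enough. Next is the catch, with shut fingers and the tool turned to the welder's yaw.

Call:
servo_tool(
  travel=[
    [0, 0, 0],
    [-0.002, -0.033, 0],
    [-0.005, -0.033, 0],
    [-0.005, -0.033, 0],
    [-0.005, -0.033, 0],
    [-0.005, -0.033, 0],
    [-0.005, -0.033, 0],
    [-0.005, -0.03, 0],
  ],
  rotation=[
    [0, 0, -6.6],
    [0, 0, 0],
    [0, 0, 0],
    [0, 0, 0],
    [0, 0, 0],
    [0, 0, 0],
    [0, 0, 0],
    [0, 0, 0],
  ],
  fingers=[-0.4, 1, 1, 1, 1, 1, 1, 1],
)

```text
time_s: 9.52
tool_pos: [0.5812, -0.1707, 0.253]
eef_rot: [3.141, -0.003, -3.027]
force: [0.6, 0.1, -0.2]
gripper_width: 0.0003
grip_force: 0.0
```

```bash
cat >> h.py <<'E'
yaw=.115; O=np.array([.5338,-.0334,0]); RW=Ro.from_euler('z',yaw).as_matrix()
def loc(p): return RW.T@(np.array(p)-O)
def wld(p): return O+RW@np.array(p)
def st(n=4):
    for i in range(n):
        s=telemetry.get_state(); imaging.capture("top")
    print("local mm",np.round(1000*loc(s["tool_pos"]),1),"rot",np.round(s["eef_rot"],3),"F",np.round(RW.T@s["force"],1),"q",np.round(s["q"],2),s["gripper_width"],s["time_s"])
E
python3 - <<'E'
from h import *
st()
im,*k=cam("wrist"); print("pred ball",proj(wld([.034,-.183,.19]),*k),"grip",proj(wld([.0852,-.1,.185]),*k)); save("ball",im,1.5)
E
```

```text
local mm [  30.9 -143.2  252.6] rot [ 3.142e+00 -3.000e-03 -3.032e+00] F [0.1 0.  0.3] q [ 0.39  0.38 -0.19  1.65  0.08  1.13  1.86] -0.0005368651139706189 9.6667
pred ball [198.35489499 211.07858378] grip [302.50158357 266.55648097]
```

View pics/ball.png

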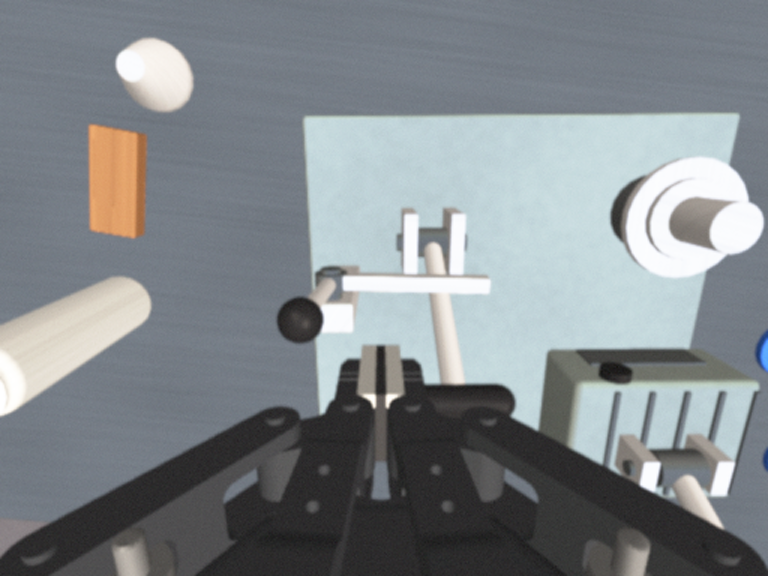

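The ball is at (300,320), matching the prediction. I come down beside it on the lever side and push it over along its arc.

Call:
servo_tool(
  travel=[
    [0, 0, 0.02],
    [0, 0, 0.03],
    [0, 0, 0.025],
    [0, 0, 0.007],
    [0, 0, 0],
    [0, -0.007, 0],
    [0, -0.008, 0],
    [0, 0, 0],
  ],
  rotation=[
    [0, 0, 0],
    [0, 0, 0],
    [0, 0, 0],
    [0, 0, 0],
    [0, 0, 0],
    [0, 0, 0],
    [0, 0, 0],
    [0, 0, 0],
  ],
  fingers=[1, 1, 1, 1, 1, 1, 1, 1],
)

```text
time_s: 10.43
tool_pos: [0.5853, -0.1863, 0.1745]
eef_rot: [-3.139, 0.003, -3.028]
force: [-0.3, 0.1, -0.2]
gripper_width: 0.0004
grip_force: 0.0
```

Call:
servo_tool(
  travel=[
    [0, -0.007, 0],
    [0, -0.007, 0.001],
    [0, -0.007, 0.002],
    [0, -0.006, 0.003],
    [0, -0.007, 0.004],
    [0, -0.006, 0.003],
    [0, -0.006, 0.006],
    [0, -0.005, 0.006],
  ],
  rotation=[
    [0, 0, 0],
    [0, 0, 0],
    [0, 0, 0],
    [0, 0, 0],
    [0, 0, 0],
    [0, 0, 0],
    [0, 0, 0],
    [0, 0, 0],
  ],
  fingers=[1, 1, 1, 1, 1, 1, 1, 1],
)

```text
time_s: 11.1
tool_pos: [0.59, -0.2355, 0.1471]
eef_rot: [-3.141, 0.0, -3.027]
force: [1.0, -0.1, 2.8]
gripper_width: -0.0001
grip_force: 1.0
```

```bash
python3 - <<'E'
from h import *
st()
E
```

```text
local mm [  31.6 -206.5  146.2] rot [ 3.141e+00 -2.000e-03 -3.027e+00] F [ 0.6  0.1 -1.8] q [ 0.46  0.53 -0.16  1.67  0.1   0.95  1.94] -0.00024265611134432368 11.25
```

Call:
servo_tool(
  travel=[
    [0, -0.004, 0.003],
    [0, -0.003, 0.004],
    [0, -0.003, 0.004],
    [0, -0.003, 0.003],
    [0, -0.003, 0.002],
    [0, 0, 0],
    [0, 0, 0],
    [0, 0, 0],
  ],
  rotation=[
    [0, 0, 0],
    [0, 0, 0],
    [0, 0, 0],
    [0, 0, 0],
    [0, 0, 0],
    [0, 0, 0],
    [0, 0, 0],
    [0, 0, 0],
  ],
  fingers=[1, 1, 1, 1, 1, 1, 1, 1],
)

```text
time_s: 11.97
tool_pos: [0.5915, -0.2507, 0.1315]
eef_rot: [-3.141, -0.0, -3.027]
force: [-0.0, -1.0, -0.3]
gripper_width: 0.0002
grip_force: 0.0
```

```bash
python3 - <<'E'
from h import *
st()
im,*k=cam("wrist"); b=cam("scene")[0][140:230,150:270]
save("catch",np.hstack([cv2.resize(im,(480,360)),cv2.resize(b,(320,360),interpolation=2)[:, :320]]))
E
```

```text
local mm [  32.5 -222.3  131.7] rot [-3.141  0.    -3.026] F [-0.2 -0.4  0.1] q [ 0.47  0.56 -0.16  1.66  0.1   0.93  1.96] 0.00019671011791305443 12.1167
```

View pics/catch.png

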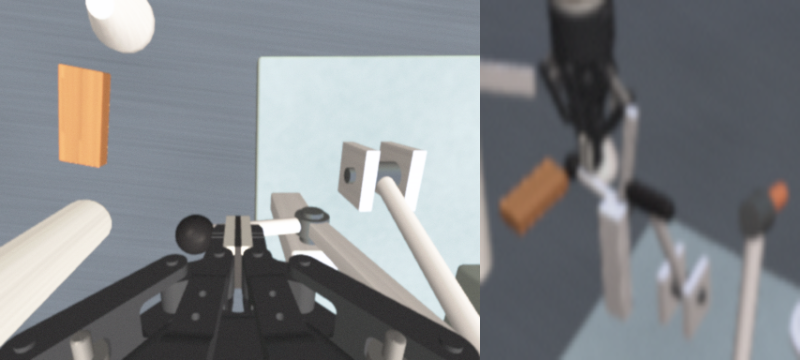

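The catch bar now stands upright in the scene crop at (630,150), clear of the lever. I lift off and go behind the lever grip.

Call:
servo_tool(
  travel=[
    [0, 0, -0.02],
    [0, 0, -0.04],
    [0, 0, -0.04],
    [0, 0, -0.04],
    [-0.021, 0.035, 0],
    [-0.021, 0.035, 0],
    [-0.021, 0.035, 0],
    [-0.019, 0.034, 0],
  ],
  rotation=[
    [0, 0, 0],
    [0, 0, 0],
    [0, 0, 0],
    [0, 0, 0],
    [0, 0, 0],
    [0, 0, 0],
    [0, 0, 0],
    [0, 0, 0],
  ],
  fingers=[1, 1, 1, 1, 1, 1, 1, 1],
)

```text
time_s: 12.93
tool_pos: [0.6578, -0.1004, 0.2723]
eef_rot: [3.141, 0.001, -3.026]
force: [1.0, 0.2, -0.8]
gripper_width: -0.0002
grip_force: 0.0
```

```bash
python3 - <<'E'
from h import *
st(5)
im,*k=cam("top"); 
h=cv2.cvtColor(im,cv2.COLOR_RGB2HSV)
im2,*k2=cam("scene");
def blob(im,p,r,lo=45):
    h=cv2.cvtColor(im,cv2.COLOR_RGB2HSV);u,v=map(int,p);m=np.zeros(im.shape[:2],np.uint8);m[v-r:v+r,u-r:u+r]=(h[:,:,2]<lo)[v-r:v+r,u-r:u+r]
    n,l,s,c=cv2.connectedComponentsWithStats(m)
    return [(c[i].round(1),s[i,4]) for i in range(1,n) if s[i,4]>5]
for a in (1.0,1.2,1.3,1.4,1.5):
    p=wld([.034,-.175-.075*np.sin(a),.115+.075*np.cos(a)]); print(a,proj(p,*k),proj(p,*k2))
p=wld([.034,-.249,.13]);print(blob(im,proj(p,*k),9),blob(im2,proj(p,*k2),9))
E
```

```text
local mm [115.2 -80.2 271.3] rot [ 3.141 -0.    -3.022] F [ 0.3 -1.4  0. ] q [ 0.26  0.47 -0.21  1.47  0.1   1.21  1.72] -0.0003221413267620436 13.1333
1.0 [351.32144761 183.88956745] [186.91255542 175.5476991 ]
1.2 [352.64558219 184.72324102] [185.58425223 178.20801395]
1.3 [352.94344071 185.18035355] [185.19524895 179.72411724]
1.4 [352.99810847 185.65755808] [184.99281839 181.34317382]
1.5 [352.8125862  186.14967951] [184.97705273 183.04856987]
[(array([352.9, 184.7]), np.int32(33))] [(array([183.6, 181.1]), np.int32(9))]
```

The catch is at about 1.35 rad. I descend behind the grip.

Call:
servo_tool(
  travel=[
    [0, 0, 0.03],
    [0, 0, 0.035],
    [0, 0, 0.025],
    [0, 0, 0.009],
    [0, 0, 0],
    [0, 0, 0],
    [0.005, 0, 0],
    [0.003, 0, 0],
  ],
  rotation=[
    [0, 0, 0],
    [0, 0, 0],
    [0, 0, 0],
    [0, 0, 0],
    [0, 0, 0],
    [0, 0, 0],
    [0, 0, 0],
    [0, 0, 0],
  ],
  fingers=[1, 1, 1, 1, 1, 1, 1, 1],
)

```text
time_s: 13.95
tool_pos: [0.6503, -0.1039, 0.1748]
eef_rot: [-3.141, 0.004, -3.027]
force: [3.7, -0.1, 3.6]
gripper_width: -0.0
grip_force: 2.1
```

```bash
python3 - <<'E'
from h import *
st(5)
for a in np.arange(0,1.11,.1): print(round(a,1),round(20+150*np.sin(.45-a)+21,1),round(50+150*np.cos(.45-a)-13,1))
E
```

```text
local mm [108.  -83.4 174.4] rot [-3.14   0.004 -3.026] F [ 2.7 -0.9  2. ] q [ 0.26  0.54 -0.2   1.59  0.12  1.02  1.71] -6.44786827784115e-05 14.15
0.0 106.2 172.1
0.1 92.4 177.9
0.2 78.1 182.3
0.3 63.4 185.3
0.4 48.5 186.8
0.5 33.5 186.8
0.6 18.6 185.3
0.7 3.9 182.3
0.8 -10.4 177.9
0.9 -24.2 172.1
1.0 -37.4 164.9
1.1 -49.8 156.4
```

Call:
servo_tool(
  travel=[
    [0.007, 0, -0.003],
    [0.007, 0, -0.003],
    [0.007, 0, -0.002],
    [0.007, 0, -0.002],
    [0.0075, 0, -0.001],
    [0.0075, 0, -0.001],
    [0.0075, 0, -0.001],
    [0.0075, 0, 0],
  ],
  rotation=[
    [0, 0, 0],
    [0, 0, 0],
    [0, 0, 0],
    [0, 0, 0],
    [0, 0, 0],
    [0, 0, 0],
    [0, 0, 0],
    [0, 0, 0],
  ],
  fingers=[1, 1, 1, 1, 1, 1, 1, 1],
)

```text
time_s: 14.87
tool_pos: [0.5903, -0.1102, 0.1853]
eef_rot: [3.141, -0.001, -3.026]
force: [3.4, 0.4, 2.8]
gripper_width: 0.0001
grip_force: 1.4
```

Call:
servo_tool(
  travel=[
    [0.0075, 0, 0],
    [0.0075, 0, 0],
    [0.0075, 0, 0],
    [0.0075, 0, 0.001],
    [0.0075, 0, 0.001],
    [0.0075, 0, 0.002],
    [0.007, 0, 0.002],
    [0.007, 0, 0.002],
  ],
  rotation=[
    [0, 0, 0],
    [0, 0, 0],
    [0, 0, 0],
    [0, 0, 0],
    [0, 0, 0],
    [0, 0, 0],
    [0, 0, 0],
    [0, 0, 0],
  ],
  fingers=[1, 1, 1, 1, 1, 1, 1, 1],
)

```text
time_s: 15.53
tool_pos: [0.5321, -0.1171, 0.1773]
eef_rot: [3.142, -0.0, -3.026]
force: [2.3, 0.0, 1.0]
gripper_width: -0.0
grip_force: 1.3
```

```bash
python3 - <<'E'
from h import *
st(4)
im,*k=cam("scene"); im2=cam("wrist")[0]
save("pull",np.hstack([cv2.resize(im[140:260,150:310],(480,360),interpolation=2),cv2.resize(im2[:,128:470],(320,360))]))
E
```

```text
local mm [-11.4 -83.  177.1] rot [ 3.141e+00 -1.000e-03 -3.027e+00] F [ 2.2 -0.8  0.5] q [ 0.34  0.35 -0.22  1.87  0.09  0.92  1.77] -0.00039940894519919 15.6833
```

View pics/pull.png

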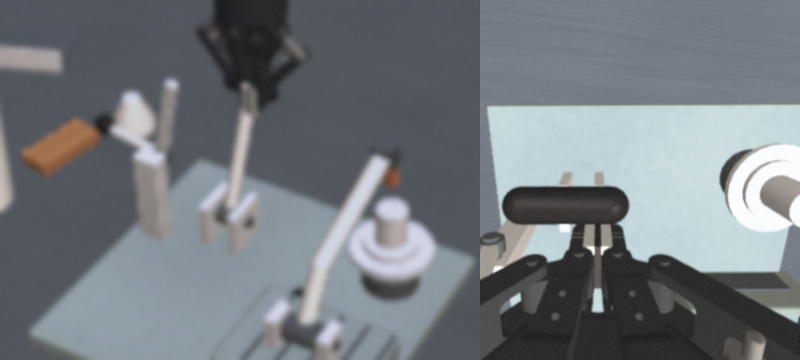

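The lever grip is in front of the fingers, the electrode arm is swinging down over the boss, and the catch stays up. I pull on to home more slowly.

Call:
servo_tool(
  travel=[
    [0.006, 0, 0.002],
    [0.005, 0, 0.002],
    [0.005, 0, 0.002],
    [0.005, 0, 0.003],
    [0.004, 0, 0.002],
    [0.004, 0, 0.002],
    [0.004, 0, 0.002],
    [0.004, 0, 0.002],
  ],
  rotation=[
    [0, 0, 0],
    [0, 0, 0],
    [0, 0, 0],
    [0, 0, 0],
    [0, 0, 0],
    [0, 0, 0],
    [0, 0, 0],
    [0, 0, 0],
  ],
  fingers=[1, 1, 1, 1, 1, 1, 1, 1],
)

```text
time_s: 16.5
tool_pos: [0.4988, -0.1209, 0.1612]
eef_rot: [-3.141, 0.006, -3.026]
force: [10.4, 1.1, -1.6]
gripper_width: 0.0005
grip_force: 5.5
```

```bash
python3 - <<'E'
from h import *
st(4)
E
```

```text
local mm [-44.5 -83.  161.4] rot [-3.141  0.007 -3.026] F [10.2 -0.6  0.2] q [ 0.37  0.32 -0.21  1.97  0.09  0.86  1.79] -4.2010976259611176e-05 16.65
```

Call:
servo_tool(
  travel=[
    [0.003, 0, 0.001],
    [0.002, 0, 0.001],
    [0.002, 0, 0.001],
    [0.002, 0, 0.001],
    [0.002, 0, 0],
    [0.001, 0, 0],
    [0, 0, 0],
    [0, 0, 0],
  ],
  rotation=[
    [0, 0, 0],
    [0, 0, 0],
    [0, 0, 0],
    [0, 0, 0],
    [0, 0, 0],
    [0, 0, 0],
    [0, 0, 0],
    [0, 0, 0],
  ],
  fingers=[1, 1, 1, 1, 1, 1, 1, 1],
)

```text
time_s: 17.37
tool_pos: [0.4953, -0.1214, 0.1593]
eef_rot: [-3.139, 0.022, -3.024]
force: [27.1, 2.2, -10.9]
gripper_width: -0.0
grip_force: 13.2
```

```bash
python3 - <<'E'
from h import *
st(4)
im2,*k2=cam("scene")
for a in (.95,1.0,1.05,1.1):
    print(a,[proj(wld([.02+.15*np.sin(.45-a),-.1+y,.05+.15*np.cos(.45-a)]),*k2).round(1) for y in (-.033,.033)])
im,*k=cam("wrist")
for a in (1.0,1.05,1.1):
    print(a,[proj(wld([.02+.15*np.sin(.45-a),-.1+y,.05+.15*np.cos(.45-a)]),*k).round(1) for y in (-.033,.033)])
save("end",np.hstack([cv2.resize(im2[140:260,150:310],(480,360),interpolation=2),cv2.resize(im[:,128:470],(320,360))]))
E
```

```text
local mm [-48.4 -83.  159.4] rot [-3.139  0.022 -3.024] F [26.8 -1.8 -9.9] q [ 0.38  0.31 -0.22  1.99  0.08  0.83  1.8 ] -0.00014019250114111504 17.5167
0.95 [array([228., 165.]), array([245.4, 170.8])]
1.0 [array([229.1, 164.9]), array([246.4, 170.7])]
1.05 [array([230.1, 165. ]), array([247.4, 170.8])]
1.1 [array([231.1, 165.1]), array([248.4, 170.9])]
1.0 [array([150.1, 245.7]), array([287.7, 246.3])]
1.05 [array([151.7, 230. ]), array([287.3, 230.6])]
1.1 [array([153.4, 215. ]), array([286.9, 215.6])]
```

View pics/end.png

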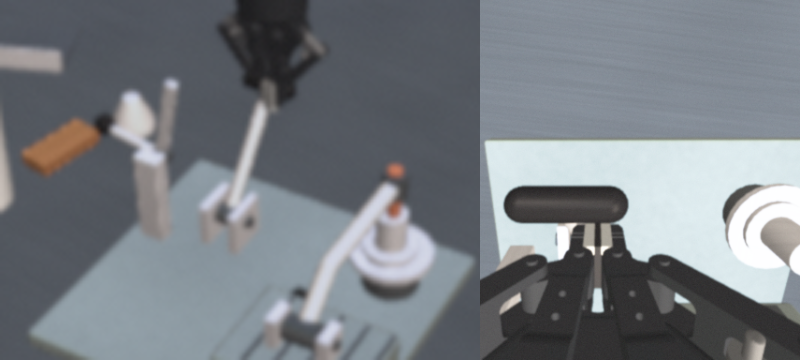

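The grip reads about 1.09 rad, the lever is on its stop, and the electrode is down on the boss hub. I ease the push slightly, hold, and hand in.

Call:
servo_tool(
  travel=[
    [-0.002, 0, 0],
    [-0.001, 0, 0],
    [0, 0, 0],
    [0, 0, 0],
    [0, 0, 0],
    [0, 0, 0],
    [0, 0, 0],
    [0, 0, 0],
  ],
  rotation=[
    [0, 0, 0],
    [0, 0, 0],
    [0, 0, 0],
    [0, 0, 0],
    [0, 0, 0],
    [0, 0, 0],
    [0, 0, 0],
    [0, 0, 0],
  ],
  fingers=[1, 1, 1, 1, 1, 1, 1, 1],
)

```text
time_s: 18.33
tool_pos: [0.4953, -0.1214, 0.1591]
eef_rot: [-3.139, 0.016, -3.024]
force: [18.7, 2.1, -2.0]
gripper_width: -0.0004
grip_force: 9.4
```

```bash
python3 - <<'E'
from h import *
st(4)
x,_,F=0,0,telemetry.get_state()
p=loc(F["tool_pos"]); print(p)
if p[0]<-.046: print(workorder.job_done())
E
```

```text
local mm [-48.3 -83.  159.1] rot [-3.139  0.016 -3.024] F [19.3 -0.2 -2.4] q [ 0.37  0.31 -0.22  1.98  0.08  0.84  1.8 ] -0.0004007856207622927 18.4833
[-0.04826724 -0.08302571  0.15914872]
the job is handed in; nothing more can be done
None
```

Job handed in at 18.5 s: the boss stands flange-down on the pan (about 3 mm off centre), the catch was flipped to about 1.35 rad before the pull, the lever is held on its stop at about 1.09 rad by the shut fingers pushing with about 19 N, and the electrode is down on the boss.

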